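# Seat the drilling template on its jig pin

## Robot

A 6-joint arm with a two-finger parallel gripper is mounted at the origin on the work surface. World frame = base frame: x ahead of the robot, y to its left, z up, the work surface at z = 0. Lengths are in m, angles in rad, forces in N, time in s.
With the tool pointing down it reaches from about 0.3 to 0.875 m from the base axis. Payload 6.4 kg.
Tool frame: the origin (TCP) lies midway between the tips of the shut fingers; the grasp point (between the pads) lies 19 mm behind it; z points along the fingers, y is the direction in which the jaws open and shut (so a half turn about z gives the same grasp; the last joint's range is limited). The gripper opens to 85 mm and grips with 20 to 120 N. Pads are 22 mm wide; open, the fingers measure 114 mm over their backs; the gripper's body (76 mm by 85 mm) begins 54 mm behind the grasp point. The pads swing forward as they close: fully open they stand 13 mm farther back than shut.
Start: joints at [-1.398, 0.181, 1.607, -0, 1.354, -0.206], TCP at [0.213, -0.534, 0.198] pointing down, gripper open.
Joint ranges: [-2.99, 2.99], [-0.89, 2.07], [0.3, 2.58], [-1.14, 4.28], [0, 2.63], [-3.12, 3.12]. Speed limits (rad/s): [2.57, 2.57, 3.01, 3.14, 3.14, 3.14].

## Interface

Orientations are given as a unit quaternion [w, x, y, z].
In Python, from bench import ctrl gives the robot as it stands.
- The arm moves only by the tool apply_moves, never from a script. Its argument "plan" is a list of rows, each an object with "translation": the shift along the tool's x, y, z in m, a list of three; "angular": the turn, a rotation vector about the tool's x, y, z in rad, a list of three; "hand": the finger opening in m, from 0 to 0.0854. In form: [{"translation": [x, y, z], "angular": [rx, ry, rz], "hand": hand}, ...]. A call has 1 to 10 rows; each row shifts and turns the commanded pose from where the row before left it, along the tool's axes as they then stand; what a row does not reach is not made up. A row lasts 1/8 s, in which the tool goes at most 62.5 mm and 10.7 degrees, less where a joint would pass 70% of its speed; a pose out of reach is approached as far as the arm can. A call with a gripper value outside its range is refused whole. The fingers move at their own pace and stop on an object; the grip force is fixed at half the most. Time passes only in rows, so rows that do not move let the fingers close. It gives the time, the measured TCP pose, the force and the opening at its end, in the units of the state.
- ctrl.get_obs(): the state, without advancing time (a new reading comes with each control period).
- ctrl.camera(name): name is "side" or "top"; returns a dict with "img" (400x640x3 uint8, red, green, blue), "K" (3x3 intrinsics, pixels), "eye" and "orientation" of the camera in the world. Camera axes: x right, y up, looking along -z (the intrinsics and any distortion apply to the point x, -y, -z); pixel columns grow to the right and rows downward; lengths in m; the calibration is good to about 2 mm. A picture is of the moment at which its call begins. There is no depth.
- ctrl.hand_in(): hands the job in, once; it reports no verdict.
The state is a dict: "time_s": time; "q": joint angles; "dq": joint speeds; "joint_efforts": joint torques, N m; "eef_pos": TCP position; "eef_rot": TCP orientation; "wrist_force": force on the tool from outside, world axes, zero at the start; "torque": the same for the moment, N m; "opening": opening from 0.0 (shut) to 1.0 (fully open).
Only numpy, scipy, OpenCV 4.12 (cv2) and the standard library are available. Lean on these libraries where they do the work, as an engineer would, in place of code of your own. Each camera call takes 0.05 s, during which the arm holds its last target.

## Task

Pick up the aluminium drilling template by its red grip bar and put it on the wooden drilling jig, plate lying lengthwise on the block: rest it lightly on the steel pin, slide it gently along the dark slot until its hole finds the pin, let it drop flat onto the block and leave it there. The pin has been clamped somewhere along its slot, so feel for it and never press or shove hard; leave the jig's surroundings (bead tray, thread spool, pliers) where they are.

Things in the scene. Friction and masses are not known exactly. Their poses are not given: they have to be found in the camera images.
- grip (a point): Centre of the template's red grip bar: 16 mm along the template's x, 40 mm along its y, 38 mm tall. It stands on the middle of the plate; this point is 24 mm above the plate's underside, the bar's top 19 mm higher. Axes: x along the template towards the end with the hole, z up.
- hole (a point): Centre of the template's only hole, at the plate's underside: round, 8 mm in diameter, straight through the plate, 34 mm from the grip bar's centre towards the template's +x. Axes as the template's.
- template: The loose drilling template: aluminium plate 150 mm (x) by 60 mm (y) by 5 mm thick, 0.14 to 0.28 kg, with the red grip bar on top and one hole, ringed in black, at its +x end (the tiny black dots at the -x end are only printed). Origin: middle of the plate's underside, z up.
- jig: Fixed wooden block 200 mm (x) by 80 mm (y) by 22 mm tall; origin at the middle of its underside, z up. A dark strip, 52 by 10 mm, marks the pin slot along x on its centre line, middle at x = +34 mm. The template belongs on it lengthwise with its x pointing the same way as the block's x, nearly centred on the block.
- slot (a point): Middle of the pin slot, on the block's top face. Axes as the jig's. The rigid steel pin, 6 mm in diameter, top 9 mm above the block's top, with a 0.5 mm chamfer, stands upright on the slot's centre line, clamped anywhere up to 20 mm from this point towards +x or -x; its place is not measured.
- bead_tray: Loose black divided tray of beads, 100 by 220 by 28 mm, origin at the centre of its underside. Leave alone.
- spool: Loose upright thread spool, 34 mm in diameter, 38 mm tall, origin at the centre of its underside. Leave alone.
- pliers: Small pliers with pink handles lying flat, about 125 by 55 by 12 mm, origin under the pivot. Leave alone.
Things that resemble listed ones, but are neither listed nor needed, are in the scene too. Several things have the shape of the jig; the one meant has the colours described above.

How it is judged:
By the outcome, as a careful person would: the job done as asked, in the order asked, and still so for the second after the job is handed in, with the robot touching nothing.
It also fails if it takes over 64 s, if anything falls off the work surface, if the arm or the gripper's body presses on something with over 40 N, if the wrist force passes 120 N, or if a joint passes its speed limit or range.

## Working session

There is one attempt and no reset: what is moved stays moved. The work goes in short steps, Python scripts to look and compute and a tool call to move; the robot and the scene stay as the last step left them, time stands still between calls to the robot, and variables do not carry over. Pictures are saved under pics/ and viewed, and the job is handed in when it is done.

Besides the shell and the picture viewer there is one more tool, called after "Emit:" as name(argument=value, ...), one argument or row to a line, values as JSON. apply_moves: Moves the arm, as the interface text tells. Its arguments: {"type":"object","properties":{"plan":{"type":"array","items":{"type":"object","properties":{"translation":{"type":"array","items":{"type":"number"}},"angular":{"type":"array","items":{"type":"number"}},"hand":{"type":"number"}}}}},"required":["plan"]}

```bash
mkdir -p pics; ls; python3 - <<'E'
from bench import ctrl
import cv2
for n in("side","top"):
    c=ctrl.camera(n); cv2.imwrite(f"pics/{n}0.png",c["img"][:,:,::-1]); print(n,{k:v for k,v in c.items() if k!="img"})
print(ctrl.get_obs())
E
```

```text
pics
side {'K': array([[389.37959305,   0.        , 320.91091494],
       [  0.        , 389.37959305, 190.73868163],
       [  0.        ,   0.        ,   1.        ]]), 'eye': array([0.36548508, 0.57844798, 0.62480312]), 'orientation': array([-0.16572774, -0.05888552,  0.38018702,  0.90803339])}
top {'K': array([[373.69190653,   0.        , 328.09746932],
       [  0.        , 373.69190653, 196.41060257],
       [  0.        ,   0.        ,   1.        ]]), 'eye': array([0.49141114, 0.03063667, 1.00760158]), 'orientation': array([ 0.71283265,  0.02284645, -0.00743009, -0.70092257])}
{'time_s': 0.1, 'q': array([-1.39829212e+00,  1.81477016e-01,  1.60790776e+00,  1.95377244e-05,
        1.35383041e+00, -2.06328210e-01]), 'dq': array([-0.00083358, -0.00143003, -0.00242279,  0.00060489,  0.00120458,
       -0.00029612]), 'joint_efforts': array([ 2.35261905e-05, -4.45877552e+01, -3.52239239e+01, -3.88716189e-04,
        4.05160550e-03,  1.92722263e-05]), 'eef_pos': array([ 0.21256528, -0.53366558,  0.19676865]), 'eef_rot': array([-8.10986247e-04,  9.82114396e-01,  1.88283444e-01,  2.32561942e-05]), 'wrist_force': array([-0.44151675, -0.07041345,  0.66225295]), 'torque': array([-0.00684959, -0.04127366, -0.01396817]), 'opening': 1.0059692517467687}
```

View pics/side0.png

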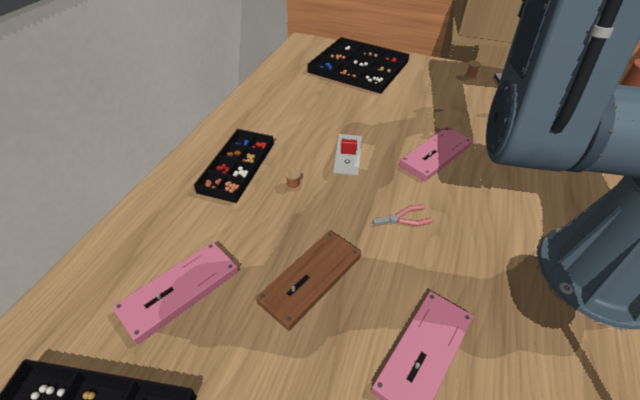

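View pics/top0.png

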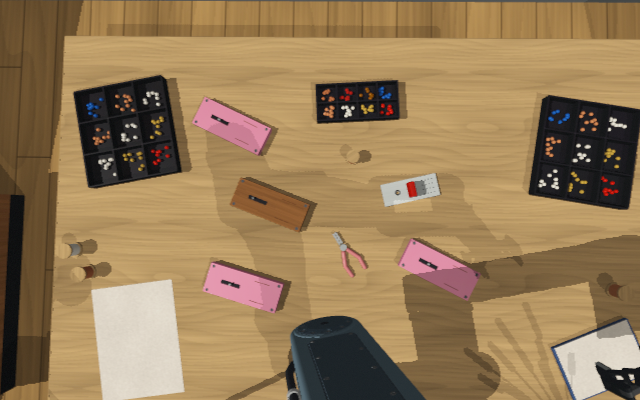

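The pictures show the wooden block at side (310,280) / top (272,203). The three pink blocks at top (232,125), (246,287) and (438,268) have the jig's shape but the wrong colour. The template is at side (348,155) / top (410,190). I'll enlarge both to confirm.

```bash
python3 - <<'E'
import cv2,numpy as np
s=cv2.imread("pics/side0.png");t=cv2.imread("pics/top0.png")
def crop(im,x,y,w,h): return cv2.resize(im[y:y+h,x:x+w],(400,int(400*h/w)),interpolation=cv2.INTER_CUBIC)
a=np.hstack([crop(s,250,220,120,90+0),crop(s,315,120,70,52)[:300]if 0 else cv2.resize(s[120:190,310:400],(400,300),interpolation=cv2.INTER_CUBIC)])
b=np.hstack([cv2.resize(t[165:240,222:322],(400,300),interpolation=cv2.INTER_CUBIC),cv2.resize(t[160:220,370:450],(400,300),interpolation=cv2.INTER_CUBIC)])
cv2.imwrite("pics/crop0.png",np.vstack([a,b]))
E
```

```text
(no output)
```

View pics/crop0.png

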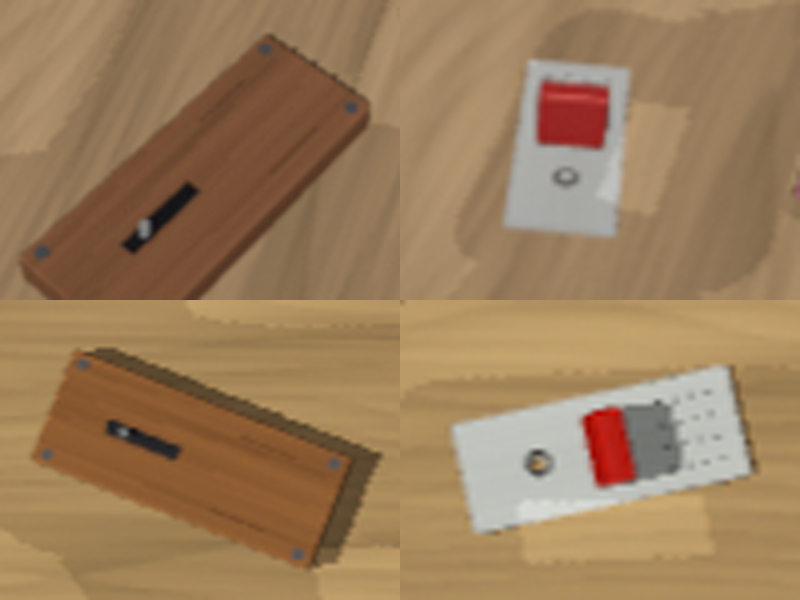

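The crops confirm it: brown block with a dark slot, its bright pin towards the slot's outer end, and the aluminium plate with a red bar and a ringed hole. Next I triangulate.

```bash
cat > h.py <<'E'
import numpy as np,cv2
from scipy.spatial.transform import Rotation as R
def rot(q): return R.from_quat([q[1],q[2],q[3],q[0]]).as_matrix()
CAM={"side":(389.37959305,320.91091494,190.73868163,[0.36548508,0.57844798,0.62480312],[-0.16572774,-0.05888552,0.38018702,0.90803339]),
"top":(373.69190653,328.09746932,196.41060257,[0.49141114,0.03063667,1.00760158],[0.71283265,0.02284645,-0.00743009,-0.70092257])}
def ray(n,uv):
    f,cx,cy,e,q=CAM[n]; d=rot(q)@np.array([(uv[0]-cx)/f,-(uv[1]-cy)/f,-1.]); return np.array(e),d/np.linalg.norm(d)
def plane(n,uv,z):
    e,d=ray(n,uv); return e+d*(z-e[2])/d[2]
def tri(a,b):
    e1,d1=ray("side",a);e2,d2=ray("top",b)
    s=np.linalg.lstsq(np.stack([d1,-d2],1),e2-e1,rcond=None)[0]
    p,q=e1+s[0]*d1,e2+s[1]*d2; return (p+q)/2,np.linalg.norm(p-q)
def proj(n,X):
    f,cx,cy,e,q=CAM[n]; c=rot(q).T@(np.array(X)-np.array(e)); return np.array([cx+f*c[0]/-c[2],cy-f*c[1]/-c[2]])
E
cat > m.py <<'E'
from h import *
import sys
ims={"side":cv2.imread("pics/side0.png"),"top":cv2.imread("pics/top0.png")}
roi={"side":{"jig":(250,225,115,105),"tmp":(325,125,45,55)},"top":{"jig":(222,168,98,70),"tmp":(372,165,75,50)}}
out={}
for n,im in ims.items():
    hsv=cv2.cvtColor(im,cv2.COLOR_BGR2HSV)
    def report(lab,mask,r,k=3):
        x,y,w,h=r; m=np.zeros_like(mask);m[y:y+h,x:x+w]=mask[y:y+h,x:x+w]
        cs,_=cv2.findContours(m,cv2.RETR_EXTERNAL,cv2.CHAIN_APPROX_NONE)
        for c in sorted(cs,key=cv2.contourArea)[::-1][:k]:
            M=cv2.moments(c)
            mr=cv2.minAreaRect(c)
            print(n,lab,"area",cv2.contourArea(c),"cen",np.round(c.reshape(-1,2).mean(0),1),"rect",np.round(cv2.boxPoints(mr),1).tolist())
    H,S,V=hsv[...,0].astype(int),hsv[...,1].astype(int),hsv[...,2].astype(int)
    u8=lambda b:(b*255).astype(np.uint8)
    report("dark/screws",u8((S<110)&(V<125)),roi[n]["jig"],6)
    report("slotdark",u8(V<60),roi[n]["jig"],3)
    report("pin",u8((S<60)&(V>90)),roi[n]["jig"],3)
    report("red",u8(((H<8)|(H>172))&(S>170)),roi[n]["tmp"],2)
    report("plate",u8((S<50)&(V>140)),roi[n]["tmp"],2)
    report("ring",u8((V<125)&(S<120)),roi[n]["tmp"],4)
E
python3 m.py
```

```text
side dark/screws area 93.5 cen [297.1 285.1] rect [[285.5, 291.5], [304.0, 273.0], [308.0, 277.0], [289.5, 295.5]]
side dark/screws area 13.5 cen [288.8 318.2] rect [[287.0, 316.0], [291.0, 316.0], [291.0, 320.0], [287.0, 320.0]]
side dark/screws area 11.5 cen [262.2 295.3] rect [[259.5, 295.5], [262.5, 292.5], [265.0, 295.0], [262.0, 298.0]]
side dark/screws area 9.0 cen [354.9 251.5] rect [[353.0, 250.0], [357.0, 250.0], [357.0, 253.0], [353.0, 253.0]]
side dark/screws area 7.5 cen [329.2 234.2] rect [[327.0, 234.0], [329.0, 232.0], [331.5, 234.5], [329.5, 236.5]]
side dark/screws area 0.0 cen [331. 230.] rect [[331.0, 230.0], [331.0, 230.0], [331.0, 230.0], [331.0, 230.0]]
side slotdark area 75.0 cen [297.8 285.4] rect [[287.0, 293.0], [306.0, 274.0], [309.0, 277.0], [290.0, 296.0]]
side pin area 8.5 cen [292.8 287.8] rect [[291.0, 286.0], [294.0, 286.0], [294.0, 290.0], [291.0, 290.0]]
side red area 155.5 cen [348.3 146.3] rect [[342.0, 140.0], [355.0, 140.0], [355.0, 153.0], [342.0, 153.0]]
side plate area 909.5 cen [347.6 154.5] rect [[332.70001220703125, 172.5], [336.299987792
[... 1787 characters left out ...]
 189.4] rect [[379.6000061035156, 184.5], [435.0, 172.5], [439.79998779296875, 194.5], [384.3999938964844, 206.60000610351562]]
top ring area 107.5 cen [419.9 187.3] rect [[413.79998779296875, 181.3000030517578], [422.5, 179.10000610351562], [426.1000061035156, 193.5], [417.3999938964844, 195.60000610351562]]
top ring area 3.0 cen [396.7 191.8] rect [[394.5, 193.5], [395.8999938964844, 189.3000030517578], [399.20001220703125, 190.39999389648438], [397.79998779296875, 194.60000610351562]]
top ring area 0.0 cen [437. 180.] rect [[437.0, 180.0], [437.0, 180.0], [437.0, 180.0], [437.0, 180.0]]
top ring area 0.0 cen [438. 184.] rect [[438.0, 184.0], [438.0, 184.0], [438.0, 184.0], [438.0, 184.0]]
```

```bash
python3 - <<'E'
from h import *
np.set_printoptions(precision=4,suppress=True)
P={"s1":((262.2,295.3),(242,180.7)),"s2":((288.8,318.2),(233.3,203)),"s3":((329.2,234.2),(305,205.3)),"s4":((354.9,251.5),(296,228)),
"slot":((297.0,284.5),(257.3,199.6)),"pin":((292.6,287.8),(252.5,197.5)),"hole":((346.7,161.6),(396.9,191.9))}
Q={}
for k,(a,b) in P.items():
    p,e=tri(a,b);Q[k]=p;print(k,p,round(e,4))
j=(Q["s1"]+Q["s2"]+Q["s3"]+Q["s4"])/4;print("jigc",j)
x=Q["s1"]+Q["s2"]-Q["s3"]-Q["s4"];print("len",np.linalg.norm(x)/2,"yaw",np.degrees(np.arctan2(x[1],x[0])))
y=Q["s1"]-Q["s2"]+Q["s3"]-Q["s4"];print("wid",np.linalg.norm(y)/2,"yaw",np.degrees(np.arctan2(y[1],y[0])))
# each view at z=.022
for n,i in(("side",0),("top",1)):
    S={k:plane(n,P[k][i],0.022) for k in P}
    x=S["s1"]+S["s2"]-S["s3"]-S["s4"]
    c=(S["s1"]+S["s2"]+S["s3"]+S["s4"])/4
    print(n,"c",c,"yaw",np.degrees(np.arctan2(x[1],x[0])),"len",np.linalg.norm(x)/2,"slot",S["slot"],np.linalg.norm(S["slot"]-c),"pin@31",plane(n,P["pin"][i],.031),"hole@5",plane(n,P["hole"][i],.005))
# plate corners
top=[(379.6,184.5),(435,172.5),(439.8,194.5),(384.4,206.6)]
side=[(332.7,172.5),(336.3,133.2),(361.7,135.5),(358.1,174.8)]
for n,c in(("top",top),("side",side)):
    W=np.array([plane(n,u,.005) for u in c]);print(n,"plate",W.mean(0),[np.linalg.norm(W[i]-W[i-1]).round(4) for i in range(4)])
    print(W)
# plate corner correspondence: top0,top3 hole end ; side 0,3 hole end (332.7 left..)
for a,b in((0,3),(3,0),(1,2),(2,1)):
    print(tri(side[a],top[b]),tri(side[a],top[a]))
print("red top", [plane("top",(406.3,182.5),.043),plane("top",(409.1,196.6),.043),plane("top",(413.6,181.1),.043)])
E
```

```text
s1 [0.571  0.2817 0.0229] 0.001
s2 [0.5115 0.3036 0.0219] 0.0008
s3 [0.5082 0.1129 0.0222] 0.0016
s4 [0.4482 0.1354 0.023 ] 0.0011
slot [0.5224 0.2401 0.0222] 0.001
pin [0.5267 0.2517 0.0268] 0.0008
hole [ 0.5482 -0.1316  0.0038] 0.0023
jigc [0.5097 0.2084 0.0225]
len 0.17989317288668757 yaw 69.50465906647464
wid 0.06372245689180393 yaw -20.417865289784526
side c [0.5093 0.208  0.022 ] yaw 69.46839760297827 len 0.18027923700392634 slot [0.523  0.2401 0.022 ] 0.0349482326465096 pin@31 [0.5252 0.2539 0.031 ] hole@5 [ 0.5468 -0.1304  0.005 ]
top c [0.5103 0.2087 0.022 ] yaw 69.55729543362015 len 0.17986385236797325 slot [0.5219 0.24   0.022 ] 0.0334502809951669 pin@31 [0.527  0.2509 0.031 ] hole@5 [ 0.5493 -0.1311  0.005 ]
top plate [ 0.5562 -0.1651  0.005 ] [np.float64(0.0606), np.float64(0.1515), np.float64(0.0602), np.float64(0.1511)]
[[ 0.5684 -0.0847  0.005 ]
 [ 0.6029 -0.2322  0.005 ]
 [ 0.5442 -0.2453  0.005 ]
 [ 0.5094 -0.0982  0.005 ]]
side plate [ 0.5556 -0.1631  0.005 ] [np.float64(0.0603), np.float64(0.1567), np.float64(0.0676), np.float64(0.1558)]
[[ 0.5658 -0.0802  0.005 ]
 [ 0.6076 -0.2311  0.005 ]
 [ 0.5418 -0.2464  0.005 ]
 [ 0.5071 -0.0945  0.005 ]]
(array([ 0.5375, -0.0887,  0.0063]), np.float64(0.05916794164839401)) (array([ 0.5681, -0.0855, -0.0001]), np.float64(0.0014271288337354688))
(array([ 0.5375, -0.089 ,  0.0075]), np.float64(0.06194691715346639)) (array([ 0.5088, -0.0989,  0.0008]), np.float64(0.0013967998244591886))
(array([ 0.5744, -0.2328,  0.0126]), np.float64(0.06463101988808512)) (array([ 0.6053, -0.2316,  0.005 ]), np.float64(0.004790846456211252))
(array([ 0.5711, -0.2348,  0.0121]), np.float64(0.062496883131049445)) (array([ 0.5429, -0.2454,  0.0056]), np.float64(0.002593608074364167))
red top [array([ 0.5717, -0.1489,  0.043 ]), array([ 0.5355, -0.1564,  0.043 ]), array([ 0.5757, -0.1676,  0.043 ])]
```

```bash
cat >> h.py <<'E'
def go(p,yaw=None,nrow=1):
    """world target p, tool-x yaw deg (tool straight down) -> tool deltas from measured pose"""
    from bench import ctrl
    o=ctrl.get_obs(); q=o["eef_rot"]; T=rot(q); d=T.T@(np.array(p)-o["eef_pos"])
    print("t",o["time_s"],"pos",o["eef_pos"].round(4),"F",o["wrist_force"].round(2),"M",o["torque"].round(3),"open",round(o["opening"],3))
    print("toolx yaw",np.degrees(np.arctan2(T[1,0],T[0,0])).round(2),"z axis",T[:,2].round(4))
    print("delta",d.round(4),"per row",(d/nrow).round(5))
    if yaw is not None:
        a=np.radians(yaw); G=np.array([[np.cos(a),np.sin(a),0],[np.sin(a),-np.cos(a),0],[0,0,-1.]])
        print("rotvec",R.from_matrix(T.T@G).as_rotvec().round(4))
E
python3 -c "
from h import *
go([.556,-.165,.13],13.2,10)
for k in ((350,155),(345,255),(358,102)): print(plane('top',k,.02))"
```

```text
t 0.1 pos [ 0.2126 -0.5337  0.1968] F [-0.44 -0.07  0.66] M [-0.007 -0.041 -0.014] open 1.006
toolx yaw 21.71 z axis [-3.0e-04  1.6e-03 -1.0e+00]
delta [ 0.4554 -0.2154  0.0673] per row [ 0.04554 -0.02154  0.00673]
rotvec [-0.0016 -0.0002  0.1484]
[ 0.6445433  -0.00371346  0.02      ]
[0.38032638 0.00549396 0.02      ]
[ 0.78716279 -0.02294668  0.02      ]
```

Emit:
apply_moves(
  plan=[
    {"translation": [0.0455, -0.0215, 0.0067], "angular": [0, 0, 0], "hand": 0.085},
    {"translation": [0.0455, -0.0215, 0.0067], "angular": [0, 0, 0], "hand": 0.085},
    {"translation": [0.0455, -0.0215, 0.0067], "angular": [0, 0, 0], "hand": 0.085},
    {"translation": [0.0455, -0.0215, 0.0067], "angular": [0, 0, 0], "hand": 0.085},
    {"translation": [0.0455, -0.0215, 0.0067], "angular": [0, 0, 0], "hand": 0.085},
    {"translation": [0.0455, -0.0215, 0.0067], "angular": [0, 0, 0], "hand": 0.085},
    {"translation": [0.0455, -0.0215, 0.0067], "angular": [0, 0, 0], "hand": 0.085},
    {"translation": [0.0455, -0.0215, 0.0067], "angular": [0, 0, 0], "hand": 0.085},
    {"translation": [0.0455, -0.0215, 0.0067], "angular": [0, 0, 0], "hand": 0.085},
    {"translation": [0.0455, -0.0215, 0.0067], "angular": [0, 0, 0.148], "hand": 0.085},
  ],
)

```text
time_s: 1.35
eef_pos: [0.5566, -0.1647, 0.13]
eef_rot: [-0.0, 0.994, 0.114, -0.0]
wrist_force: [1.2, -1.0, 0.1]
opening: 0.993
```

Emit:
apply_moves(
  plan=[
    {"translation": [0, 0, 0], "angular": [0, 0, 0], "hand": 0.085},
    {"translation": [0, 0, 0], "angular": [0, 0, 0], "hand": 0.085},
  ],
)

```text
time_s: 1.6
eef_pos: [0.5555, -0.1661, 0.1301]
eef_rot: [-0.0, 0.993, 0.116, -0.001]
wrist_force: [-0.6, 0.3, -0.1]
opening: 0.991
```

```bash
python3 - <<'E'
from h import *
from bench import ctrl
go([.556,-.165,.013],13.2,5)
s=ctrl.camera("side")["img"][:,:,::-1];t=ctrl.camera("top")["img"][:,:,::-1]
cv2.imwrite("pics/s1.png",s);cv2.imwrite("pics/t1.png",t)
cv2.imwrite("pics/c1.png",np.hstack([cv2.resize(s[60:210,280:430],(400,400)),cv2.resize(t[120:220,360:460],(400,400))]))
E
```

```text
t 1.6 pos [ 0.5555 -0.1661  0.1301] F [-0.63  0.34 -0.12] M [ 0.01  -0.016  0.006] open 0.991
toolx yaw 13.32 z axis [-1.1e-03  1.0e-04 -1.0e+00]
delta [ 0.0009 -0.0009  0.1171] per row [ 0.00018 -0.00018  0.02342]
rotvec [-0.0004  0.0011  0.0021]
```

View pics/c1.png

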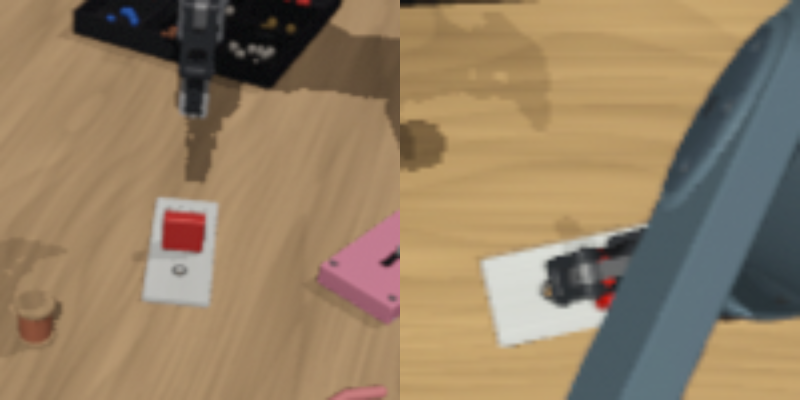

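The hand is centred over the red bar, with jaws along the plate's length (right crop, around (590,275)). I descend and watch the force.

Emit:
apply_moves(
  plan=[
    {"translation": [0.0004, -0.0004, 0.03], "angular": [0, 0, 0], "hand": 0.085},
    {"translation": [0.0005, -0.0005, 0.03], "angular": [0, 0, 0], "hand": 0.085},
    {"translation": [0, 0, 0.025], "angular": [0, 0, 0], "hand": 0.085},
    {"translation": [0, 0, 0.015], "angular": [0, 0, 0], "hand": 0.085},
    {"translation": [0, 0, 0.01], "angular": [0, 0, 0], "hand": 0.085},
    {"translation": [0, 0, 0.007], "angular": [0, 0, 0], "hand": 0.085},
    {"translation": [0, 0, 0], "angular": [0, 0, 0], "hand": 0.085},
  ],
)

```text
time_s: 2.58
eef_pos: [0.5566, -0.1653, 0.0136]
eef_rot: [0.0, 0.993, 0.115, 0.0]
wrist_force: [0.2, 0.4, 1.0]
opening: 0.993
```

Emit:
apply_moves(
  plan=[
    {"translation": [0, 0, 0], "angular": [0, 0, 0], "hand": 0.05},
    {"translation": [0, 0, 0], "angular": [0, 0, 0], "hand": 0.03},
    {"translation": [0, 0, 0], "angular": [0, 0, 0], "hand": 0.0},
    {"translation": [0, 0, 0], "angular": [0, 0, 0], "hand": 0.0},
    {"translation": [0, 0, 0], "angular": [0, 0, 0], "hand": 0.0},
    {"translation": [0, 0, 0], "angular": [0, 0, 0], "hand": 0.0},
    {"translation": [0, 0, 0], "angular": [0, 0, 0], "hand": 0.0},
    {"translation": [0, 0, 0], "angular": [0, 0, 0], "hand": 0.0},
  ],
)

```text
time_s: 3.58
eef_pos: [0.5566, -0.1651, 0.0136]
eef_rot: [-0.0, 0.993, 0.115, -0.0]
wrist_force: [0.5, -0.5, -0.6]
opening: 0.002
```

The fingers shut to 0.002, so nothing is between them. I'll look.

```bash
cat > look.py <<'E'
from h import *
from bench import ctrl
import sys
def look(k,sr,tr):
    o={}
    for n,r in(("side",sr),("top",tr)):
        im=ctrl.camera(n)["img"][:,:,::-1]; cv2.imwrite(f"pics/{n}{k}.png",im); x,y,w,h=r
        o[n]=cv2.resize(im[y:y+h,x:x+w],(400,400),interpolation=cv2.INTER_CUBIC)
    cv2.imwrite(f"pics/c{k}.png",np.hstack([o["side"],o["top"]]))
E
python3 -c "
from look import *
look(2,(300,100,100,100),(370,140,80,80)); go([.556,-.165,.013])"
```

```text
t 3.675 pos [ 0.5565 -0.1651  0.0136] F [ 0.45 -0.23  0.1 ] M [0.008 0.022 0.02 ] open 0.001
toolx yaw 13.22 z axis [-0.  0. -1.]
delta [-0.0005 -0.0003  0.0006] per row [-0.00049 -0.00025  0.00057]
```

View pics/c2.png

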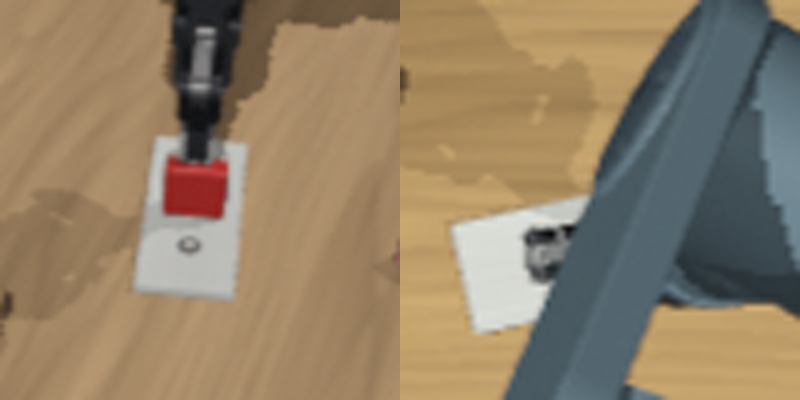

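```bash
python3 -c "
from h import *
for z in (.0136,.04,.1,.15):
  print(z,proj('side',[.5565,-.1651,z]),proj('top',[.5565,-.1651,z]))
print('bar', proj('side',[.556,-.165,.024]),proj('top',[.556,-.165,.024]),proj('top',[.556,-.165,.043]))
for z in(0.005,.024,.043): print(z,plane('top',(411.4,188.9),z),plane('side',(348.3,146.3),z))
print(tri((348.5,147),(411,189)))
"; python3 - <<'E'
import cv2,numpy as np
t=cv2.imread("pics/top0.png");s=cv2.imread("pics/side2.png")
cv2.imwrite("pics/z3.png",np.hstack([cv2.resize(t[165:215,375:445],(400,286),interpolation=cv2.INTER_NEAREST),cv2.resize(s[125:175,320:390],(400,286),interpolation=cv2.INTER_NEAREST)]))
E
```

```text
0.0136 [347.39522551 149.64200971] [410.31359646 189.21560582]
0.04 [348.11591468 141.20067383] [412.34126307 188.57947395]
0.1 [349.86298529 120.73746918] [417.38904841 186.99585211]
0.15 [351.44734038 102.18012961] [422.13606604 185.50658894]
bar [347.85602211 146.42502895] [411.05959645 189.15860833] [412.53819529 188.69822631]
0.005 [ 0.55795527 -0.1696802   0.005     ] [ 0.56111932 -0.18942226  0.005     ]
0.024 [ 0.55669422 -0.16588406  0.024     ] [ 0.55512218 -0.16588328  0.024     ]
0.043 [ 0.55543316 -0.16208791  0.043     ] [ 0.54912503 -0.14234429  0.043     ]
(array([ 0.55547446, -0.16545798,  0.0221508 ]), np.float64(0.002182063286552189))
```

View pics/z3.png

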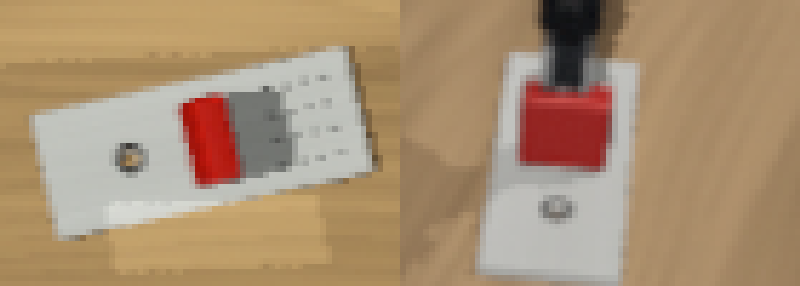

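View pics/side2.png

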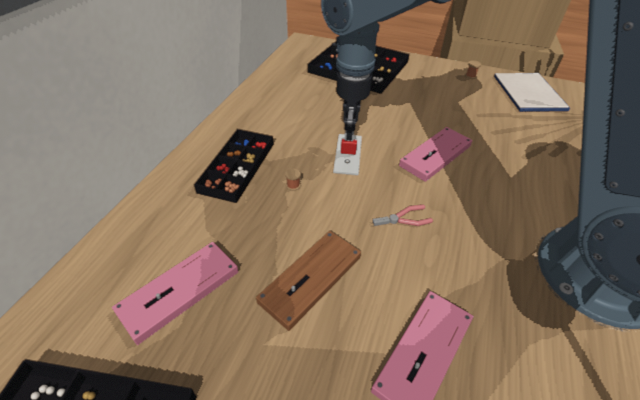

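```bash
python3 - <<'E'
from h import *
a=cv2.imread("pics/side2.png")[70:160,315:385];b=cv2.imread("pics/s1.png")[30:120,315:385];c=cv2.imread("pics/top2.png")[150:220,370:440]
cv2.imwrite("pics/z4.png",np.hstack([cv2.resize(x,(266,400),interpolation=cv2.INTER_NEAREST) for x in(a,b,c)]))
u=np.array([-.23,.973,0])
for lab,p in(("open",[.5555,-.1661,.1301]),("now",[.5565,-.1651,.0136])):
  for d in(-.0565,-.042,0,.042,.0565):
    for h in(0.,.013,.05,.073):
      q=np.array(p)+d*u+[0,0,h]; print(lab,d,h,proj("side",q).round(1),proj("top",q).round(1))
E
```

```text
open -0.0565 0.0 [352.9  96.6] [444.3 181.4]
open -0.0565 0.013 [353.3  91.8] [445.9 180.9]
open -0.0565 0.05 [354.6  77.5] [450.8 179.5]
open -0.0565 0.073 [355.4  68.2] [454.1 178.5]
open -0.042 0.0 [352.5  99.8] [438.2 182.7]
open -0.042 0.013 [352.9  95. ] [439.7 182.3]
open -0.042 0.05 [354.2  80.6] [444.4 180.9]
open -0.042 0.073 [355.   71.3] [447.5 180. ]
open 0 0.0 [351.3 109.6] [420.6 186.6]
open 0 0.013 [351.8 104.7] [421.9 186.2]
open 0 0.05 [353.   90.1] [425.7 185. ]
open 0 0.073 [353.9  80.6] [428.3 184.2]
open 0.042 0.0 [350.1 120. ] [403.  190.4]
open 0.042 0.013 [350.5 115.1] [404.1 190.1]
open 0.042 0.05 [351.8 100.3] [407.1 189.1]
open 0.042 0.073 [352.6  90.7] [409.1 188.4]
open 0.0565 0.0 [349.7 123.8] [397.  191.7]
open 0.0565 0.013 [350.1 118.8] [397.9 191.4]
open 0.0565 0.05 [351.4 104. ] [400.7 190.5]
open 0.0565 0.073 [352.2  94.3] [402.5 189.8]
now -0.0565 0.0 [349.  136.1] [431.2 184.7]
now -0.0565 0.013 [349.3 132.1] [432.4 184.3]
now -0.0565 0.05 [350.4 120. ] [436.2 183.2]
now -0.0565 0.073 [351.  112.2] [438.7 182.4]
now -0.042 0.0 [348.6 139.5] [425.8 185.8]
now -0.042 0.013 [348.9 135.4] [427.  185.5]
now -0.042 0.05 [350.  123.4] [430.6 184.4]
now -0.042 0.073 [350.6 115.5] [433.  183.7]
now 0 0.0 [347.4 149.6] [410.3 189.2]
now 0 0.013 [347.7 145.5] [411.3 188.9]
now 0 0.05 [348.8 133.4] [414.3 188. ]
now 0 0.073 [349.5 125.5] [416.2 187.4]
now 0.042 0.0 [346.1 160.4] [394.8 192.6]
now 0.042 0.013 [346.5 156.3] [395.6 192.3]
now 0.042 0.05 [347.5 144. ] [397.9 191.5]
now 0.042 0.073 [348.2 136.1] [399.5 191. ]
now 0.0565 0.0 [345.7 164.3] [389.5 193.8]
now 0.0565 0.013 [346.  160.2] [390.2 193.5]
now 0.0565 0.05 [347.1 147.9] [392.3 192.8]
now 0.0565 0.073 [347.7 139.9] [393.7 192.3]
```

View pics/z4.png

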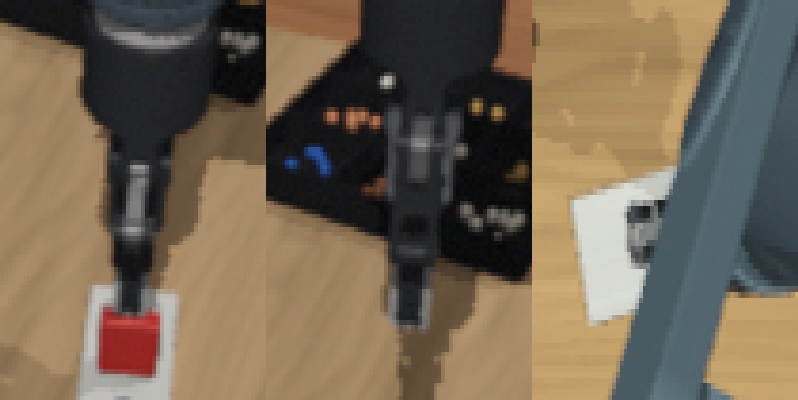

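The side view shows the finger tips ending at the bar's top edge (row 140) rather than beside it at row 150. The arm covers the tips in the top view. So the real tips seem to be about 30 mm higher than reported. I'll check this by feel with the fingers shut, in 1 mm steps onto the bar's top.

Emit:
apply_moves(
  plan=[
    {"translation": [0, 0, 0.001], "angular": [0, 0, 0], "hand": 0.0},
    {"translation": [0, 0, 0], "angular": [0, 0, 0], "hand": 0.0},
  ],
)

```text
time_s: 3.92
eef_pos: [0.5564, -0.1651, 0.0125]
eef_rot: [-0.0, 0.993, 0.115, -0.0]
wrist_force: [-0.3, -1.4, -0.7]
opening: -0.0
```

Emit:
apply_moves(
  plan=[
    {"translation": [0, 0, 0.001], "angular": [0, 0, 0], "hand": 0.0},
    {"translation": [0, 0, 0], "angular": [0, 0, 0], "hand": 0.0},
  ],
)

```text
time_s: 4.18
eef_pos: [0.5565, -0.1651, 0.0115]
eef_rot: [-0.0, 0.993, 0.115, -0.0]
wrist_force: [0.4, 0.5, 0.4]
opening: 0.0
```

Emit:
apply_moves(
  plan=[
    {"translation": [0, 0, 0.001], "angular": [0, 0, 0], "hand": 0.0},
    {"translation": [0, 0, 0.001], "angular": [0, 0, 0], "hand": 0.0},
    {"translation": [0, 0, 0], "angular": [0, 0, 0], "hand": 0.0},
  ],
)

```text
time_s: 4.55
eef_pos: [0.5565, -0.1651, 0.0095]
eef_rot: [-0.0, 0.993, 0.115, -0.0]
wrist_force: [-0.0, 0.4, -0.2]
opening: -0.002
```

```bash
python3 - <<'E'
from h import *
from bench import ctrl
go([.556,-.165,.013])
im=ctrl.camera("side")["img"][:,:,::-1];cv2.imwrite("pics/side5.png",im)
cv2.imwrite("pics/z5.png",np.hstack([cv2.resize(x[100:180,315:385],(350,400),interpolation=cv2.INTER_NEAREST) for x in(cv2.imread("pics/side0.png"),im)]))
E
```

```text
t 4.55 pos [ 0.5565 -0.1651  0.0095] F [-0.04  0.37 -0.17] M [ 0.021 -0.021 -0.038] open -0.002
toolx yaw 13.22 z axis [-1.e-04  0.e+00 -1.e+00]
delta [-0.0005 -0.0003 -0.0035] per row [-0.00047 -0.00026 -0.00349]
```

View pics/z5.png

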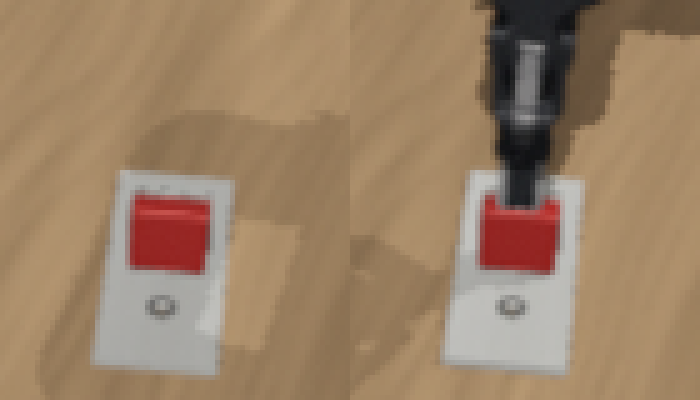

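The finger tips now cover part of the bar's top face (crop (520,208)), so they are just above it. The reported height is therefore about 30 mm too low relative to the scene. I'll keep feeling down to calibrate this.

Emit:
apply_moves(
  plan=[
    {"translation": [0, 0, 0.001], "angular": [0, 0, 0], "hand": 0.0},
    {"translation": [0, 0, 0], "angular": [0, 0, 0], "hand": 0.0},
  ],
)

```text
time_s: 4.85
eef_pos: [0.5566, -0.1652, 0.0094]
eef_rot: [0.0, 0.993, 0.115, -0.0]
wrist_force: [-2.7, 1.6, 6.1]
opening: 0.004
```

Emit:
apply_moves(
  plan=[
    {"translation": [0, 0, 0.001], "angular": [0, 0, 0], "hand": 0.0},
    {"translation": [0, 0, 0], "angular": [0, 0, 0], "hand": 0.0},
  ],
)

```text
time_s: 5.1
eef_pos: [0.5567, -0.1652, 0.0093]
eef_rot: [0.0, 0.993, 0.115, -0.0]
wrist_force: [-6.1, 2.5, 14.8]
opening: -0.002
```

Emit:
apply_moves(
  plan=[
    {"translation": [0, 0, 0.001], "angular": [0, 0, 0], "hand": 0.0},
    {"translation": [0, 0, 0], "angular": [0, 0, 0], "hand": 0.0},
  ],
)

```text
time_s: 5.35
eef_pos: [0.5567, -0.1652, 0.0093]
eef_rot: [0.0, 0.993, 0.115, -0.0]
wrist_force: [-9.5, 3.3, 22.1]
opening: 0.008
```

Contact with the bar top comes at reported z = 0.0095, against a true 0.043, so real tip height ≈ reported + 33 mm. I raise, open, check the centring and go lower.

Emit:
apply_moves(
  plan=[
    {"translation": [0, 0, -0.004], "angular": [0, 0, 0], "hand": 0.0},
    {"translation": [0, 0, -0.03], "angular": [0, 0, 0], "hand": 0.0},
    {"translation": [0, 0, 0], "angular": [0, 0, 0], "hand": 0.085},
    {"translation": [0, 0, 0], "angular": [0, 0, 0], "hand": 0.085},
    {"translation": [0, 0, 0], "angular": [0, 0, 0], "hand": 0.085},
    {"translation": [0, 0, 0], "angular": [0, 0, 0], "hand": 0.085},
    {"translation": [0, 0, 0], "angular": [0, 0, 0], "hand": 0.085},
    {"translation": [0, 0, 0], "angular": [0, 0, 0], "hand": 0.085},
  ],
)

```text
time_s: 6.35
eef_pos: [0.5565, -0.1651, 0.0404]
eef_rot: [-0.0, 0.993, 0.115, -0.0]
wrist_force: [0.4, 1.0, -0.1]
opening: 0.995
```

```bash
python3 -c "
from look import *
look(6,(310,90,80,80),(370,150,80,80)); go([.556,-.165,-.0185])"
```

```text
t 6.45 pos [ 0.5565 -0.1652  0.0406] F [ 0.1  -0.21 -0.6 ] M [-0.022  0.005  0.027] open 1.0
toolx yaw 13.22 z axis [-0.  0. -1.]
delta [-0.0005 -0.0003  0.0591] per row [-0.0005  -0.00027  0.05905]
```

View pics/c6.png

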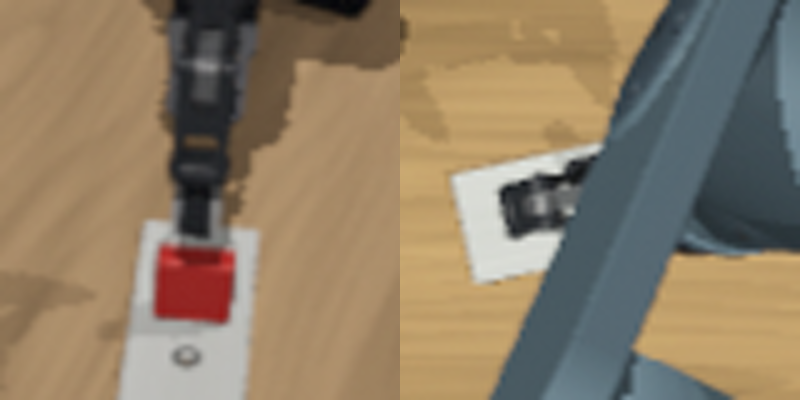

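Emit:
apply_moves(
  plan=[
    {"translation": [0, 0, 0.02], "angular": [0, 0, 0], "hand": 0.085},
    {"translation": [0, 0, 0.015], "angular": [0, 0, 0], "hand": 0.085},
    {"translation": [0, 0, 0], "angular": [0, 0, 0], "hand": 0.085},
  ],
)

```text
time_s: 6.82
eef_pos: [0.5546, -0.1641, 0.003]
eef_rot: [-0.001, 0.993, 0.115, -0.002]
wrist_force: [0.3, -0.5, -0.6]
opening: 0.993
```

Emit:
apply_moves(
  plan=[
    {"translation": [0, 0, 0.008], "angular": [0, 0, 0], "hand": 0.085},
    {"translation": [0, 0, 0.006], "angular": [0, 0, 0], "hand": 0.085},
    {"translation": [0, 0, 0], "angular": [0, 0, 0], "hand": 0.085},
  ],
)

```text
time_s: 7.2
eef_pos: [0.5562, -0.165, -0.0089]
eef_rot: [-0.0, 0.993, 0.115, -0.0]
wrist_force: [0.1, 0.2, -0.5]
opening: 0.996
```

Emit:
apply_moves(
  plan=[
    {"translation": [0, 0, 0.005], "angular": [0, 0, 0], "hand": 0.085},
    {"translation": [0, 0, 0.003], "angular": [0, 0, 0], "hand": 0.085},
    {"translation": [0, 0, 0], "angular": [0, 0, 0], "hand": 0.085},
  ],
)

```text
time_s: 7.58
eef_pos: [0.5563, -0.165, -0.0167]
eef_rot: [-0.0, 0.993, 0.115, -0.0]
wrist_force: [-0.1, -0.2, -0.2]
opening: 0.993
```

```bash
python3 -c "
from look import *
look(7,(310,90,80,80),(370,150,80,80)); go([.556,-.165,-.0185])"
```

```text
t 7.675 pos [ 0.5566 -0.1652 -0.0163] F [-0.07 -0.41 -0.18] M [ 0.048  0.012 -0.012] open 0.999
toolx yaw 13.22 z axis [ 1.e-04 -0.e+00 -1.e+00]
delta [-0.0006 -0.0003  0.0022] per row [-0.00057 -0.00033  0.00217]
```

View pics/c7.png

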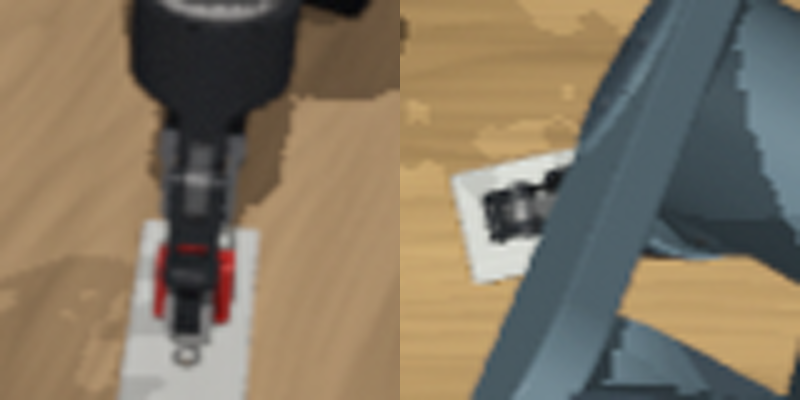

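The front finger now stands in front of the bar, centred on it (crop (190,300)), with its tip clear of the plate. I close.

Emit:
apply_moves(
  plan=[
    {"translation": [0, 0, 0], "angular": [0, 0, 0], "hand": 0.05},
    {"translation": [0, 0, 0], "angular": [0, 0, 0], "hand": 0.03},
    {"translation": [0, 0, 0], "angular": [0, 0, 0], "hand": 0.0},
    {"translation": [0, 0, 0], "angular": [0, 0, 0], "hand": 0.0},
    {"translation": [0, 0, 0], "angular": [0, 0, 0], "hand": 0.0},
    {"translation": [0, 0, 0], "angular": [0, 0, 0], "hand": 0.0},
    {"translation": [0, 0, 0], "angular": [0, 0, 0], "hand": 0.0},
    {"translation": [0, 0, 0], "angular": [0, 0, 0], "hand": 0.0},
  ],
)

```text
time_s: 8.68
eef_pos: [0.5568, -0.1652, -0.0162]
eef_rot: [0.0, 0.993, 0.115, 0.0]
wrist_force: [-0.0, -0.4, 3.3]
opening: 0.173
```

Emit:
apply_moves(
  plan=[
    {"translation": [0, 0, -0.01], "angular": [0, 0, 0], "hand": 0.0},
    {"translation": [0, 0, -0.03], "angular": [0, 0, 0], "hand": 0.0},
    {"translation": [0, 0, -0.03], "angular": [0, 0, 0], "hand": 0.0},
    {"translation": [0, 0, -0.02], "angular": [0, 0, 0], "hand": 0.0},
    {"translation": [0, 0, 0], "angular": [0, 0, 0], "hand": 0.0},
    {"translation": [0, 0, 0], "angular": [0, 0, 0], "hand": 0.0},
  ],
)

```text
time_s: 9.43
eef_pos: [0.5557, -0.1647, 0.0726]
eef_rot: [-0.0, 0.993, 0.115, -0.001]
wrist_force: [0.3, 0.3, -1.6]
opening: 0.176
```

```bash
python3 -c "
from look import *
look(8,(300,50,120,120),(370,140,90,90)); go([.556,-.165,-.0185],-20.5,10)"
```

```text
t 9.525 pos [ 0.5555 -0.1646  0.0721] F [ 0.47 -0.26 -1.44] M [-0.002 -0.009 -0.067] open 0.178
toolx yaw 13.22 z axis [-0.0024  0.0012 -1.    ]
delta [0.0006 0.0007 0.0906] per row [6.00e-05 7.00e-05 9.06e-03]
rotvec [-0.0011  0.0025  0.5886]
```

View pics/c8.png

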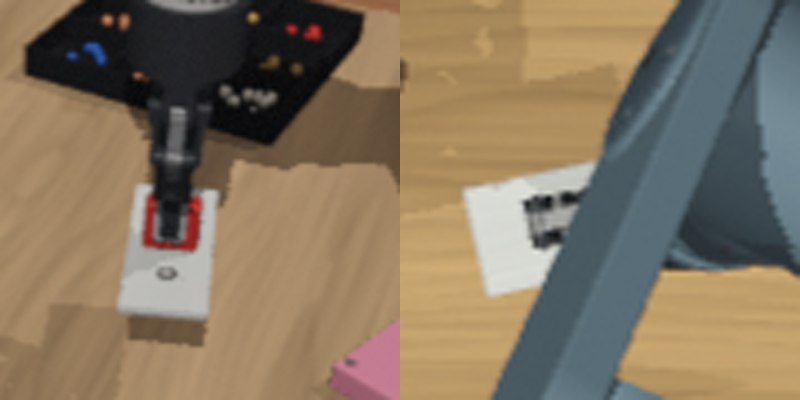

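The bar is held (opening 0.176 ≈ 15 mm), the plate hangs level, and its underside is at reported z + 16 mm. I carry it to the jig, with the hole starting about 10 mm short of the seen pin.

Emit:
apply_moves(
  plan=[
    {"translation": [0.0022, -0.0186, 0], "angular": [0, 0, 0], "hand": 0.0},
    {"translation": [0.004, -0.0357, 0], "angular": [0, 0, 0], "hand": 0.0},
    {"translation": [0.0045, -0.04, 0], "angular": [0, 0, 0], "hand": 0.0},
    {"translation": [0.0045, -0.04, 0], "angular": [0, 0, 0], "hand": 0.0},
    {"translation": [0.0045, -0.04, 0], "angular": [0, 0, 0], "hand": 0.0},
    {"translation": [0.0045, -0.04, 0], "angular": [0, 0, 0], "hand": 0.0},
    {"translation": [0.0045, -0.04, 0], "angular": [0, 0, 0], "hand": 0.0},
    {"translation": [0.0045, -0.04, 0], "angular": [0, 0, 0], "hand": 0.0},
    {"translation": [0.0045, -0.04, 0], "angular": [0, 0, 0], "hand": 0.0},
    {"translation": [0.0047, -0.0413, 0], "angular": [0, 0, 0], "hand": 0.0},
  ],
)

```text
time_s: 10.78
eef_pos: [0.5103, 0.2123, 0.073]
eef_rot: [-0.0, 0.993, 0.115, -0.001]
wrist_force: [0.2, 0.4, -1.5]
opening: 0.177
```

Emit:
apply_moves(
  plan=[
    {"translation": [0, 0, 0], "angular": [0, 0, 0.1], "hand": 0.0},
    {"translation": [0, 0, 0], "angular": [0, 0, 0.122], "hand": 0.0},
    {"translation": [0, 0, 0], "angular": [0, 0, 0.122], "hand": 0.0},
    {"translation": [0, 0, 0], "angular": [0, 0, 0.122], "hand": 0.0},
    {"translation": [0, 0, 0], "angular": [0, 0, 0.122], "hand": 0.0},
    {"translation": [0, 0, 0], "angular": [0, 0, 0], "hand": 0.0},
    {"translation": [0, 0, 0], "angular": [0, 0, 0], "hand": 0.0},
  ],
)

```text
time_s: 11.65
eef_pos: [0.5113, 0.2106, 0.0733]
eef_rot: [0.0, 0.984, -0.176, -0.0]
wrist_force: [-0.5, -0.9, -2.5]
opening: 0.174
```

```bash
python3 -c "
from look import *
look(9,(230,180,150,150),(210,130,130,130)); go([.5109,.2107,.045],-20.5)"
```

```text
t 11.75 pos [0.5116 0.2104 0.0734] F [ 0.3   0.19 -1.89] M [ 0.009  0.029 -0.005] open 0.172
toolx yaw -20.37 z axis [-3.e-04 -0.e+00 -1.e+00]
delta [-0.0007 -0.      0.0284] per row [-7.200e-04 -2.000e-05  2.845e-02]
rotvec [0.0001 0.0003 0.0023]
```

View pics/c9.png

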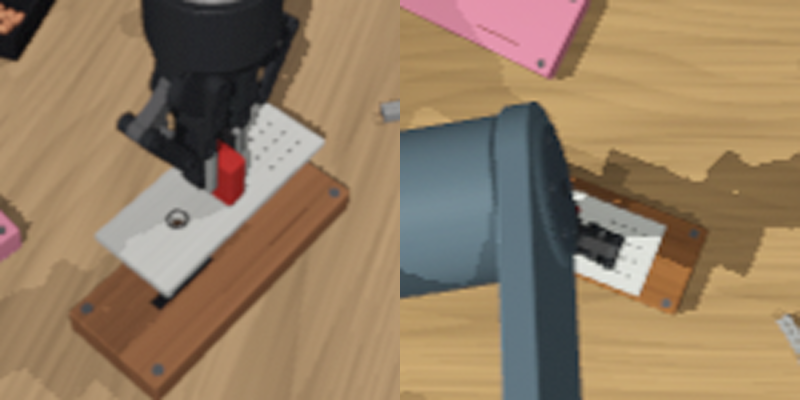

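The plate hangs parallel above the block, hole at side (296,262), but parallax is large up here. I lower to about 7 mm above the pin top and measure again.

Emit:
apply_moves(
  plan=[
    {"translation": [-0.0004, 0, 0.01], "angular": [0, 0, 0.002], "hand": 0.0},
    {"translation": [-0.0003, 0, 0.02], "angular": [0, 0, 0], "hand": 0.0},
    {"translation": [0, 0, 0.015], "angular": [0, 0, 0], "hand": 0.0},
    {"translation": [0, 0, 0.006], "angular": [0, 0, 0], "hand": 0.0},
    {"translation": [0, 0, 0], "angular": [0, 0, 0], "hand": 0.0},
    {"translation": [0, 0, 0], "angular": [0, 0, 0], "hand": 0.0},
  ],
)

```text
time_s: 12.5
eef_pos: [0.5118, 0.2105, 0.0231]
eef_rot: [-0.0, 0.984, -0.179, 0.0]
wrist_force: [1.0, -0.0, -2.0]
opening: 0.179
```

```bash
cat > plate.py <<'E'
from look import *
def plate(k,sr=(245,215,125,125),tr=(210,150,110,100)):
    look(k,sr,tr)
    for n,r in(("side",sr),("top",tr)):
        im=cv2.imread(f"pics/{n}{k}.png");x,y,w,h=r
        hsv=cv2.cvtColor(im,cv2.COLOR_BGR2HSV);H,S,V=[hsv[...,i].astype(int) for i in range(3)]
        m=np.zeros(S.shape,np.uint8);m[y:y+h,x:x+w]=(((S<45)&(V>120))*255)[y:y+h,x:x+w]
        cs,_=cv2.findContours(m,cv2.RETR_EXTERNAL,cv2.CHAIN_APPROX_NONE)
        c=max(cs,key=cv2.contourArea); a=cv2.approxPolyDP(c,3,True).reshape(-1,2)
        print(n,cv2.contourArea(c),a.tolist())
        if n=="side":
            f=np.zeros_like(m);cv2.fillPoly(f,[c],255);
            d=((f>0)&(m==0)).astype(np.uint8)
            N,L,st,ce=cv2.connectedComponentsWithStats(d)
            for i in range(1,N): 
                if st[i,4]>3: print("  hole in mask",st[i,4],ce[i].round(2))
E
python3 -c "
from plate import *
go([.5109,.2107,.045],-20.5); plate(10)"
```

```text
t 12.5 pos [0.5118 0.2105 0.0231] F [ 0.96 -0.   -2.01] M [-0.026 -0.011  0.006] open 0.179
toolx yaw -20.58 z axis [ 1.e-03  2.e-04 -1.e+00]
delta [-0.0009  0.0002 -0.0219] per row [-0.00091  0.00016 -0.02186]
rotvec [-0.0005 -0.0009 -0.0014]
side 1851.0 [[347, 248], [329, 237], [323, 243], [321, 269], [315, 275], [308, 270], [308, 260], [306, 269], [293, 261], [268, 286], [293, 306], [340, 260]]
  hole in mask 31 [296.26 278.97]
top 362.5 [[272, 193], [273, 202], [286, 208], [282, 217], [272, 213], [272, 218], [290, 224], [297, 203]]
```

View pics/c10.png

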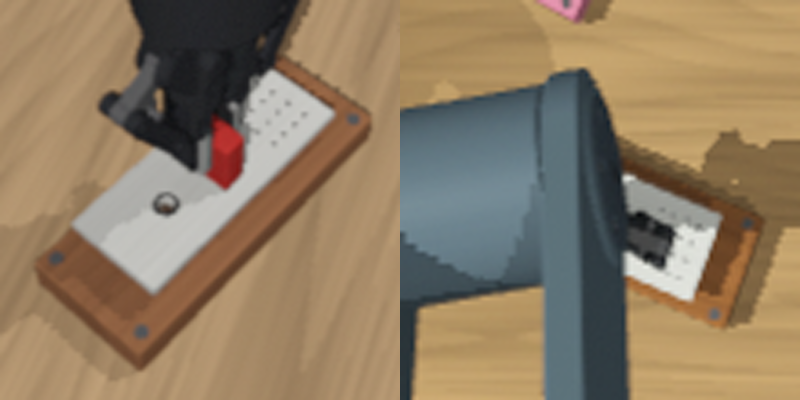

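```bash
cat >> h.py <<'E'
YAW=69.5
def jigf(n,uv,z):
    c={"side":(.5093,.2080),"top":(.5103,.2087)}[n]
    d=plane(n,uv,z)[:2]-np.array(c); a=np.radians(YAW)
    return (np.array([d@[np.cos(a),np.sin(a)],d@[-np.sin(a),np.cos(a)]])*1000).round(1)
E
python3 - <<'E'
from h import *
for z in(.040,.044,.048):
    print(z,"hole",jigf("side",(296.26,278.97),z),"side corners",[jigf("side",u,z).tolist() for u in((347.5,248),(329,236.5),(267.5,286),(293,306.5))])
    print("  top corners",[jigf("top",u,z).tolist() for u in((297.5,203),(290.3,224.5))])
print("pin px",jigf("side",(292.6,287.8),.028),jigf("top",(252.5,197.5),.028),jigf("top",(252.5,197.5),.031),"slot",jigf("side",(297,284.5),.022),jigf("top",(257.3,199.6),.022))
a=np.radians(69.5)
d=np.array([.5118,.2105])-[.510,.2084]
print("tcp jig",d@[np.cos(a),np.sin(a)]*1000,d@[-np.sin(a),np.cos(a)]*1000)
E
python3 - <<'E'
import cv2,numpy as np
a=cv2.imread("pics/side0.png")[265:305,275:320];b=cv2.imread("pics/top0.png")[185:215,240:275]
c=cv2.imread("pics/side10.png")[225:320,255:365]
cv2.imwrite("pics/z10.png",np.vstack([np.hstack([cv2.resize(a,(400,300),interpolation=cv2.INTER_NEAREST),cv2.resize(b,(400,300),interpolation=cv2.INTER_NEAREST)])]))
E
```

```text
0.04 hole [35.5 -2.1] side corners [[-76.0, 23.6], [-74.0, -19.6], [78.1, -29.3], [77.0, 29.7]]
  top corners [[-71.2, -30.9], [-74.4, 27.7]]
0.044 hole [37.3 -0.3] side corners [[-73.4, 25.3], [-71.4, -17.6], [79.6, -27.3], [78.5, 31.3]]
  top corners [[-71.6, -30.9], [-74.8, 27.4]]
0.048 hole [39.1  1.6] side corners [[-70.9, 26.9], [-68.9, -15.7], [81.1, -25.3], [80.0, 32.9]]
  top corners [[-72.0, -31.0], [-75.2, 27.1]]
pin px [47.3 -0.1] [46.  -0.7] [45.4 -0.8] slot [34.9 -1.5] [33.4  0.1]
tcp jig 2.597384883688676 -0.9505744400022595
```

View pics/z10.png

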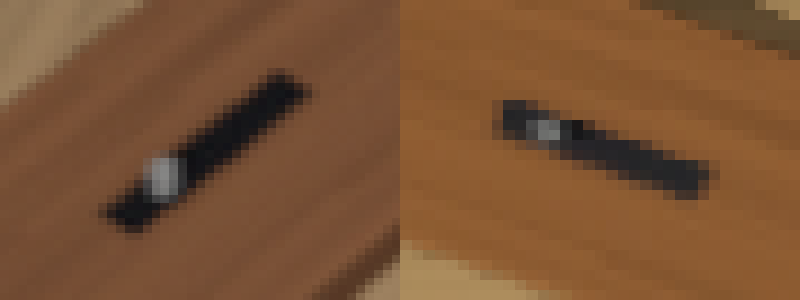

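The two views agree. The pin is at about jig x +46 mm, y −0.4 mm (slot middle +12). The hole is at x +37 mm, y about −0.3 mm, so the slide is along tool −y. I lower gently onto the pin.

Emit:
apply_moves(
  plan=[
    {"translation": [0, 0, 0.003], "angular": [0, 0, 0], "hand": 0.0},
    {"translation": [0, 0, 0.001], "angular": [0, 0, 0], "hand": 0.0},
    {"translation": [0, 0, 0.001], "angular": [0, 0, 0], "hand": 0.0},
    {"translation": [0, 0, 0], "angular": [0, 0, 0], "hand": 0.0},
  ],
)

```text
time_s: 13.1
eef_pos: [0.5112, 0.2104, 0.0175]
eef_rot: [0.0, 0.984, -0.179, -0.0]
wrist_force: [-0.3, 0.3, -2.0]
opening: 0.175
```

Emit:
apply_moves(
  plan=[
    {"translation": [0, 0, 0.001], "angular": [0, 0, 0], "hand": 0.0},
    {"translation": [0, 0, 0], "angular": [0, 0, 0], "hand": 0.0},
  ],
)

```text
time_s: 13.35
eef_pos: [0.5112, 0.2104, 0.0165]
eef_rot: [0.0, 0.984, -0.179, -0.0]
wrist_force: [0.3, 0.3, -1.8]
opening: 0.175
```

Emit:
apply_moves(
  plan=[
    {"translation": [0, 0, 0.001], "angular": [0, 0, 0], "hand": 0.0},
    {"translation": [0, 0, 0], "angular": [0, 0, 0], "hand": 0.0},
  ],
)

```text
time_s: 13.6
eef_pos: [0.5112, 0.2104, 0.0155]
eef_rot: [0.0, 0.984, -0.179, -0.0]
wrist_force: [0.1, -0.2, -1.5]
opening: 0.174
```

Emit:
apply_moves(
  plan=[
    {"translation": [0, 0, 0.0007], "angular": [0, 0, 0], "hand": 0.0},
    {"translation": [0, 0, 0], "angular": [0, 0, 0], "hand": 0.0},
  ],
)

```text
time_s: 13.85
eef_pos: [0.5113, 0.2104, 0.0148]
eef_rot: [-0.0, 0.984, -0.179, -0.0]
wrist_force: [-0.7, -0.0, -2.1]
opening: 0.176
```

Emit:
apply_moves(
  plan=[
    {"translation": [0, 0, 0.0007], "angular": [0, 0, 0], "hand": 0.0},
    {"translation": [0, 0, 0], "angular": [0, 0, 0], "hand": 0.0},
  ],
)

```text
time_s: 14.1
eef_pos: [0.5114, 0.2104, 0.0146]
eef_rot: [0.0, 0.984, -0.179, 0.0]
wrist_force: [-1.1, -0.4, 2.9]
opening: 0.175
```

Emit:
apply_moves(
  plan=[
    {"translation": [0, 0, 0.0007], "angular": [0, 0, 0], "hand": 0.0},
    {"translation": [0, 0, 0], "angular": [0, 0, 0], "hand": 0.0},
  ],
)

```text
time_s: 14.35
eef_pos: [0.5115, 0.2104, 0.0143]
eef_rot: [0.0, 0.984, -0.179, 0.0]
wrist_force: [-4.5, -2.8, 8.6]
opening: 0.175
```

Contact comes at reported 0.0148, where the pin top is expected. I ease off to a light rest and slide along the slot.

Emit:
apply_moves(
  plan=[
    {"translation": [0, 0, -0.0006], "angular": [0, 0, 0], "hand": 0.0},
    {"translation": [0, -0.001, 0], "angular": [0, 0, 0], "hand": 0.0},
    {"translation": [0, -0.001, 0], "angular": [0, 0, 0], "hand": 0.0},
    {"translation": [0, 0, 0], "angular": [0, 0, 0], "hand": 0.0},
  ],
)

```text
time_s: 14.85
eef_pos: [0.5124, 0.212, 0.0145]
eef_rot: [0.0, 0.984, -0.179, 0.0]
wrist_force: [-2.6, -2.9, 5.1]
opening: 0.18
```

```bash
python3 -c "
from h import *
go([.5109,.2107,.0145],-20.5)"
```

```text
t 14.85 pos [0.5124 0.212  0.0145] F [-2.57 -2.9   5.09] M [-0.336  0.306  0.031] open 0.18
toolx yaw -20.58 z axis [ 6.e-04 -6.e-04 -1.e+00]
delta [-0.0009  0.0017 -0.    ] per row [-9.3e-04  1.7e-03 -1.0e-05]
rotvec [ 0.0003 -0.0007 -0.0014]
```

Emit:
apply_moves(
  plan=[
    {"translation": [0, -0.001, 0], "angular": [0, 0, 0], "hand": 0.0},
    {"translation": [0, -0.001, 0], "angular": [0, 0, 0], "hand": 0.0},
    {"translation": [0, 0, 0], "angular": [0, 0, 0], "hand": 0.0},
  ],
)

```text
time_s: 15.22
eef_pos: [0.5132, 0.2138, 0.0145]
eef_rot: [0.0, 0.984, -0.179, 0.0]
wrist_force: [-2.0, -2.8, 4.9]
opening: 0.176
```

Emit:
apply_moves(
  plan=[
    {"translation": [0, -0.001, 0], "angular": [0, 0, 0], "hand": 0.0},
    {"translation": [0, 0, 0], "angular": [0, 0, 0], "hand": 0.0},
  ],
)

```text
time_s: 15.48
eef_pos: [0.5136, 0.2147, 0.0145]
eef_rot: [0.0, 0.984, -0.179, 0.0]
wrist_force: [-1.6, -4.7, 5.6]
opening: 0.18
```

Emit:
apply_moves(
  plan=[
    {"translation": [0, -0.001, 0], "angular": [0, 0, 0], "hand": 0.0},
    {"translation": [0, 0, 0], "angular": [0, 0, 0], "hand": 0.0},
  ],
)

```text
time_s: 15.72
eef_pos: [0.5139, 0.2158, 0.0144]
eef_rot: [0.0, 0.984, -0.179, 0.001]
wrist_force: [-2.2, -3.8, 4.2]
opening: 0.179
```

Emit:
apply_moves(
  plan=[
    {"translation": [0, -0.001, 0], "angular": [0, 0, 0], "hand": 0.0},
    {"translation": [0, 0, 0], "angular": [0, 0, 0], "hand": 0.0},
  ],
)

```text
time_s: 15.98
eef_pos: [0.5142, 0.217, 0.0143]
eef_rot: [-0.0, 0.984, -0.179, 0.0]
wrist_force: [-0.0, -2.9, 3.8]
opening: 0.176
```

Emit:
apply_moves(
  plan=[
    {"translation": [0, -0.001, 0], "angular": [0, 0, 0], "hand": 0.0},
    {"translation": [0, 0, 0], "angular": [0, 0, 0], "hand": 0.0},
  ],
)

```text
time_s: 16.23
eef_pos: [0.5143, 0.2183, 0.014]
eef_rot: [-0.0, 0.984, -0.179, 0.0]
wrist_force: [1.5, -1.7, 1.6]
opening: 0.177
```

Emit:
apply_moves(
  plan=[
    {"translation": [0, -0.001, 0], "angular": [0, 0, 0], "hand": 0.0},
    {"translation": [0, 0, 0], "angular": [0, 0, 0], "hand": 0.0},
  ],
)

```text
time_s: 16.48
eef_pos: [0.5139, 0.2193, 0.0135]
eef_rot: [-0.0, 0.984, -0.179, -0.001]
wrist_force: [0.4, 0.3, -1.2]
opening: 0.175
```

The push dropped to zero and z settled lower, so the hole seems to have found the pin (hole at jig x ≈ 45.6). I lower gently to confirm.

Emit:
apply_moves(
  plan=[
    {"translation": [0, 0, 0.001], "angular": [0, 0, 0], "hand": 0.0},
    {"translation": [0, 0, 0], "angular": [0, 0, 0], "hand": 0.0},
  ],
)

```text
time_s: 16.73
eef_pos: [0.5141, 0.219, 0.0128]
eef_rot: [-0.0, 0.984, -0.179, -0.0]
wrist_force: [0.5, 0.9, -2.1]
opening: 0.174
```

Emit:
apply_moves(
  plan=[
    {"translation": [0, 0, 0.001], "angular": [0, 0, 0], "hand": 0.0},
    {"translation": [0, 0, 0], "angular": [0, 0, 0], "hand": 0.0},
  ],
)

```text
time_s: 16.98
eef_pos: [0.5143, 0.2189, 0.012]
eef_rot: [-0.0, 0.984, -0.179, -0.0]
wrist_force: [0.4, 0.9, -3.1]
opening: 0.177
```

Emit:
apply_moves(
  plan=[
    {"translation": [0, 0, 0.001], "angular": [0, 0, 0], "hand": 0.0},
    {"translation": [0, 0, 0], "angular": [0, 0, 0], "hand": 0.0},
  ],
)

```text
time_s: 17.23
eef_pos: [0.5144, 0.2189, 0.011]
eef_rot: [-0.0, 0.984, -0.179, 0.0]
wrist_force: [0.6, 1.2, -1.7]
opening: 0.176
```

Emit:
apply_moves(
  plan=[
    {"translation": [0, 0, 0.001], "angular": [0, 0, 0], "hand": 0.0},
    {"translation": [0, 0, 0.001], "angular": [0, 0, 0], "hand": 0.0},
    {"translation": [0, 0, 0.001], "angular": [0, 0, 0], "hand": 0.0},
    {"translation": [0, 0, 0], "angular": [0, 0, 0], "hand": 0.0},
  ],
)

```text
time_s: 17.73
eef_pos: [0.5144, 0.2189, 0.0079]
eef_rot: [0.0, 0.984, -0.179, -0.0]
wrist_force: [0.5, 1.0, -2.2]
opening: 0.176
```

Emit:
apply_moves(
  plan=[
    {"translation": [0, 0, 0.001], "angular": [0, 0, 0], "hand": 0.0},
    {"translation": [0, 0, 0], "angular": [0, 0, 0], "hand": 0.0},
  ],
)

```text
time_s: 17.98
eef_pos: [0.5144, 0.2189, 0.007]
eef_rot: [-0.0, 0.984, -0.179, 0.0]
wrist_force: [0.8, 1.4, -1.3]
opening: 0.175
```

Emit:
apply_moves(
  plan=[
    {"translation": [0, 0, 0.0007], "angular": [0, 0, 0], "hand": 0.0},
    {"translation": [0, 0, 0], "angular": [0, 0, 0], "hand": 0.0},
  ],
)

```text
time_s: 18.23
eef_pos: [0.5144, 0.2189, 0.0064]
eef_rot: [-0.0, 0.984, -0.179, 0.0]
wrist_force: [0.6, 0.7, -2.7]
opening: 0.172
```

Emit:
apply_moves(
  plan=[
    {"translation": [0, 0, 0.0006], "angular": [0, 0, 0], "hand": 0.0},
    {"translation": [0, 0, 0], "angular": [0, 0, 0], "hand": 0.0},
  ],
)

```text
time_s: 18.48
eef_pos: [0.5145, 0.2189, 0.0058]
eef_rot: [-0.0, 0.984, -0.179, 0.0]
wrist_force: [0.6, 1.3, -0.8]
opening: 0.173
```

Emit:
apply_moves(
  plan=[
    {"translation": [0, 0, 0.0006], "angular": [0, 0, 0], "hand": 0.0},
    {"translation": [0, 0, 0], "angular": [0, 0, 0], "hand": 0.0},
  ],
)

```text
time_s: 18.73
eef_pos: [0.5145, 0.2189, 0.0058]
eef_rot: [0.0, 0.984, -0.179, 0.0]
wrist_force: [-1.2, 0.3, 4.8]
opening: 0.177
```

```bash
python3 -c "
from plate import *
go([.5109,.2107,.045],-20.5); plate(11)"
```

```text
t 18.725 pos [0.5145 0.2189 0.0058] F [-1.17  0.3   4.85] M [0.104 0.288 0.01 ] open 0.177
toolx yaw -20.58 z axis [ 0.e+00 -1.e-04 -1.e+00]
delta [-0.0005  0.0089 -0.0392] per row [-0.00049  0.00892 -0.03919]
rotvec [ 0.0001 -0.     -0.0014]
side 1849.5 [[326, 245], [320, 251], [318, 277], [313, 283], [304, 277], [305, 270], [303, 278], [289, 271], [265, 295], [290, 315], [345, 260]]
  hole in mask 34 [293.74 287.15]
top 359.5 [[269, 192], [271, 201], [283, 205], [279, 216], [271, 212], [269, 216], [287, 223], [295, 203]]
```

View pics/c11.png

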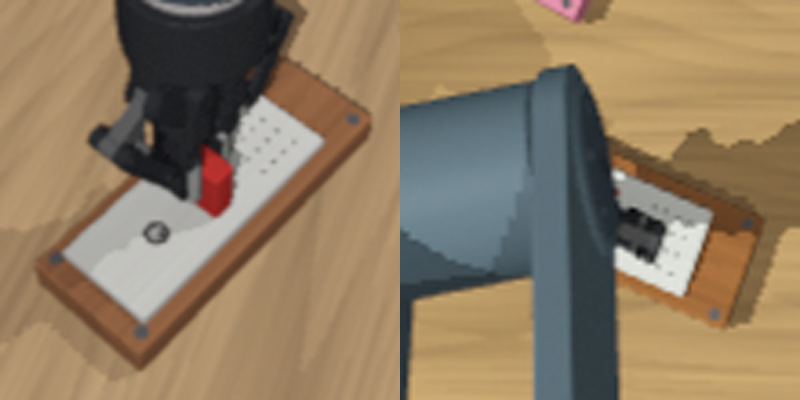

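The plate is flat: block contact is at reported 0.0058, exactly 9 mm below the pin contact, and the ringed hole at side (294,287) now shows the pin. I ease off, open and rise.

Emit:
apply_moves(
  plan=[
    {"translation": [0, 0, -0.0006], "angular": [0, 0, 0], "hand": 0.0},
    {"translation": [0, 0, 0], "angular": [0, 0, 0], "hand": 0.025},
    {"translation": [0, 0, 0], "angular": [0, 0, 0], "hand": 0.04},
    {"translation": [0, 0, 0], "angular": [0, 0, 0], "hand": 0.06},
    {"translation": [0, 0, 0], "angular": [0, 0, 0], "hand": 0.08},
    {"translation": [0, 0, 0], "angular": [0, 0, 0], "hand": 0.08},
    {"translation": [0, 0, 0], "angular": [0, 0, 0], "hand": 0.08},
    {"translation": [0, 0, 0], "angular": [0, 0, 0], "hand": 0.08},
  ],
)

```text
time_s: 19.82
eef_pos: [0.5144, 0.2189, 0.0058]
eef_rot: [-0.0, 0.984, -0.179, 0.0]
wrist_force: [0.4, -0.1, -0.9]
opening: 0.935
```

Emit:
apply_moves(
  plan=[
    {"translation": [0, 0, -0.01], "angular": [0, 0, 0], "hand": 0.08},
    {"translation": [0, 0, -0.03], "angular": [0, 0, 0], "hand": 0.08},
    {"translation": [0, 0, -0.04], "angular": [0, 0, 0], "hand": 0.08},
    {"translation": [0, 0, -0.04], "angular": [0, 0, 0], "hand": 0.08},
    {"translation": [0, 0.03, -0.02], "angular": [0, 0, 0], "hand": 0.08},
    {"translation": [0, 0.04, 0], "angular": [0, 0, 0], "hand": 0.08},
    {"translation": [0, 0.04, 0], "angular": [0, 0, 0], "hand": 0.08},
    {"translation": [0, 0.04, 0], "angular": [0, 0, 0], "hand": 0.08},
    {"translation": [0, 0.04, 0], "angular": [0, 0, 0], "hand": 0.08},
    {"translation": [0, 0.03, 0], "angular": [0, 0, 0], "hand": 0.08},
  ],
)

```text
time_s: 21.08
eef_pos: [0.4367, 0.0116, 0.1466]
eef_rot: [0.0, 0.984, -0.179, 0.001]
wrist_force: [0.6, -0.3, -0.8]
opening: 0.936
```

```bash
python3 -c "
from plate import *
go([.5109,.2107,.045],-20.5); plate(12)
for u in ((267.5,0),): pass
"
```

```text
t 21.075 pos [0.4367 0.0116 0.1466] F [ 0.57 -0.27 -0.84] M [0.035 0.009 0.025] open 0.936
toolx yaw -20.61 z axis [ 1.2e-03 -5.0e-04 -1.0e+00]
delta [-0.0008 -0.2125  0.1016] per row [-0.00078 -0.2125   0.1016 ]
rotvec [ 0.     -0.0013 -0.002 ]
side 2071.5 [[323, 242], [307, 256], [315, 264], [319, 262], [318, 277], [313, 283], [301, 276], [295, 265], [265, 293], [289, 315], [345, 260]]
  hole in mask 39 [293.59 287.36]
top 1235.0 [[242, 184], [235, 203], [288, 222], [294, 202]]
```

View pics/c12.png

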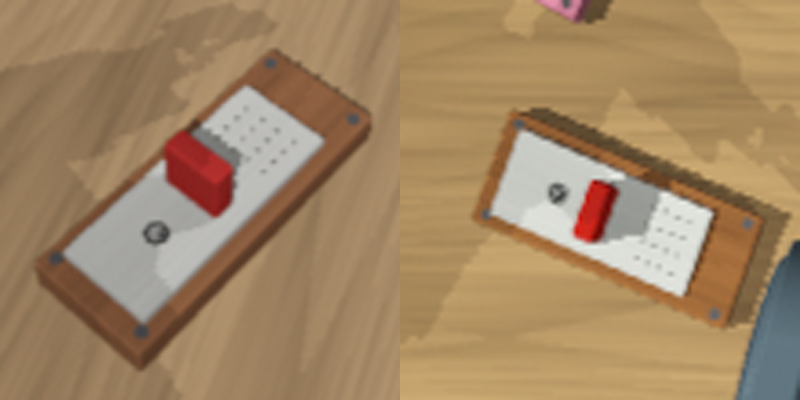

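View pics/top12.png

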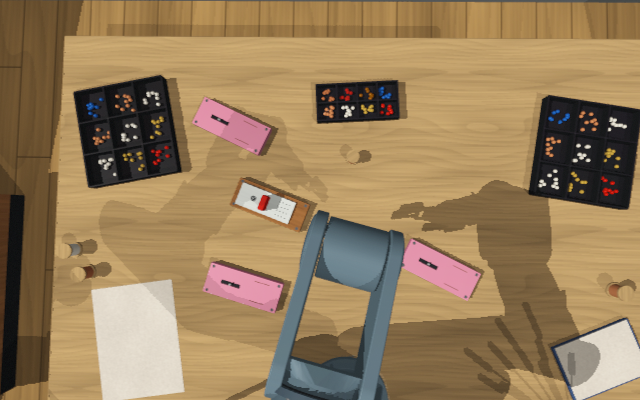

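```bash
python3 - <<'E'
import cv2,numpy as np
a=cv2.imread("pics/side0.png")[120:240,270:450];b=cv2.imread("pics/side12.png")[120:240,270:450]
cv2.imwrite("pics/z12.png",np.hstack([cv2.resize(x,(400,267)) for x in(a,b)]))
from h import *
W=np.array([plane("top",u,.027)[:2] for u in((242,183.5),(234.5,203),(288,222.5),(294.5,202))])
d=W[0]+W[1]-W[2]-W[3];print("plate yaw",np.degrees(np.arctan2(d[1],d[0])),"centre jig",[jigf("top",u,.027) for u in((242,183.5),(234.5,203),(288,222.5),(294.5,202))])
E
```

```text
plate yaw 71.3563418098863 centre jig [array([ 86.1, -24.8]), array([85.2, 30.3]), array([-65.5,  26. ]), array([-61.5, -30.2])]
```

View pics/z12.png

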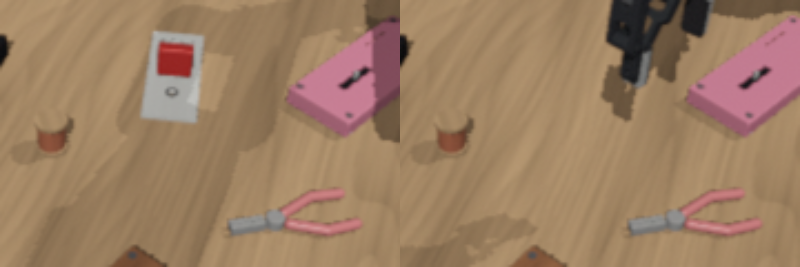

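Spool and pliers are unmoved, and the plate is flat, seated on the pin and lengthwise within about 2°. I hand it in.

```bash
python3 -c "
from bench import ctrl
print(ctrl.hand_in())"
```

```text
the job is handed in; nothing more can be done
None
```

The template is on the wooden jig, flat on the block with its hole over the pin, and I handed the job in at about 21 s. I picked it up by the red bar and rested it on the pin with at most about 10 N. I then slid it about 9 mm along the slot until the force vanished, lowered it the rest of the way and let go.

**Last checks:**
- **Seating:** block contact came 9 mm below pin contact, and the pin shows inside the hole in both views.
- **Position:** the hole is at about jig x +46 mm. The plate is centred across the block to about 1 mm and turned about 2° from the block's length, which is close to the measuring error.
- **Surroundings:** the spool and pliers look unmoved in before/after pictures, and the trays look unmoved in the last top picture.

**What disagreed:**
- **Height offset:** the reported tool height was about 33 mm lower than the finger tips really were. My first grasp therefore closed in air above the bar. I found the offset by touching the bar's top with the fingers shut, which pressed it with up to 22 N (harder than I meant), and corrected for it afterwards.
- **Side calibration:** positions from the side and top cameras differed by 1–2 mm.

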